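# Press the watch crystal home and hold the press lever down

## Task

Pull the chest's top drawer all the way out to its stop and leave it open. Take out the watch clamped in its hand holder, keep it level with the crystal up because the crystal is only laid on its gasket, set it down in the round recess of the lever press's anvil and let go of it; then push the press's hand lever down against the return spring, as far as it goes, and finish while still holding it down there, so that the die keeps the crystal pressed home while the gasket settles. Leave the other things on the bench where they are.

Things in the scene. Friction and masses are not known exactly. Their poses are not given: they have to be found in the camera images.
- chest_drawer0 (a joint): top drawer of the small dark wooden chest (240 deep, 220 wide, 130 mm high, two drawers): 0 shut, grows as it slides out, stop at 0.166 m. Starts 0 to 10 mm open; 1 N friction, stays where left. Inner floor 75 mm above the bench, 195 deep, 178 mm wide, walls 39 mm high. A small tin stands loose at its left (+y) wall
- chest_drawer0_handle (a point): middle of the top drawer's brass bar handle, 96 mm above the bench (34 mm under the chest's top): round bar 11 mm thick, 110 mm long, its axis 35 mm out from the drawer front, on two posts near its ends. Its -x points straight out of the chest, the way the drawer slides; y along the bar; z up
- case_holder: the watch in its hand holder (about 130 g): black disc 48 mm across, 10 thick, under a steel watch 37 across, top at 20 mm; wooden handle out along its -x: x -36 to -100 mm, 16 wide, 7 to 21 mm above the disc's underside, joined by a 10 mm wide neck. Origin: centre of the disc's underside; z up through the crystal. Lies flat in the top drawer, handle towards its front, up to 0.2 rad askew
- holder_grip (a point): grip point on the holder's wooden handle, 10 mm outward of its middle: 78 mm from the disc's centre along its -x and 14 mm above the disc's underside
- crystal (a joint): how far the glass crystal (31 mm across) is pressed into the watch case: 0 standing 2.5 mm proud (its top 22.5 mm above the disc's underside), 0.0025 m fully home, flush with the case. Takes about 5 N to press in, stays in
- anvil (a point): centre of the floor of the round recess in the press's anvil, 26 mm above the bench; recess 55 mm across, rim 3 mm high. Press axes: +x from the anvil to the column (60 mm away) and the lever's free end, z up, y across. Open to both sides (y) and to -x. The press's head over it starts 105 mm above the bench and reaches 60 mm to -x, 21 mm to either side; the die hangs lower
- press_die: white round press die, 24 mm across, straight above the anvil. Origin on its axis at its underside, 68.5 mm above the bench with the lever up. It goes down 27 mm with the lever and is sprung: it gives way upwards up to 9 mm (3 N at first, then 3 N per mm)
- lever_angle (a joint): angle of the press's hand lever: 0 is up at rest (the lever rises 0.45 rad towards its free end), grows as it is pushed down, hard stop at 0.675 rad (then it slopes down by 0.225 rad). A spring always drives it back up: about 4 N at lever_push at the top, about 11 N at the stop with a watch under the die
- press_lever: the press's aluminium hand lever, a bar 16 mm wide that widens to a flat hand grip, 30 mm wide and 16 mm thick, from 150 to 277 mm from the pivot. Origin at the pivot; its x points along the lever to its free end, z out of its top face
- lever_push (a point): point on the flat top face of the lever's hand grip, 245 mm from the pivot along the lever and 9 mm above the line through the pivot; turns with the lever. 287 mm above the bench with the lever up, about 127 mm at the stop
- press_pivot (a point): pivot of the lever, 173 mm above the bench, in front of the ram; the lever swings down about this point, about the press's y axis
- driver_stand: bystander: round stand of small screwdrivers, 84 mm across, 110 mm high; origin under its centre
- oil_cups: bystander: wooden base 55 x 130 mm with three lidded metal cups, 28 mm high; origin under its centre
- loupe_stand: bystander: turned red-brown wooden cup, 54 mm across, 50 mm high; origin under its centre
- loupe: bystander: black eye loupe, 38 mm across, 36 mm high; origin under its centre
- tweezers: bystander: steel tweezers lying flat, 140 mm long, 6 mm high; origin near the middle
- movement_holder: bystander: small brass movement holder, 80 x 40 mm, 24 mm high; origin under its centre
- driver: bystander: screwdriver lying flat, 120 mm long; origin near the middle

How it is judged:
On the way, in this order (a step that is already met when the one before it is completed fails the run):
1. the top drawer is pulled out to its stop (value of joint chest_drawer0 above 0.156 m), for 0.2 s.
2. the watch holder sits flat in the anvil's recess, let go of, with the lever still up (horizontal distance between case_holder and anvil below 0.006 m and z of case_holder in the frame of anvil between -0.003 and 0.0025 m and angle between case_holder's own z axis and vertical below 0.08 rad and contact force between the fingers and case_holder below 0.3 N and value of joint lever_angle below 0.15 rad), for 0.2 s.
At the end, for the whole second after the job is handed in: fingers push the lever (over 3 N) and hold the lever within 0.03 rad of its stop; the die presses the watch (over 6 N), crystal home within 0.6 mm; holder flat in the recess, centred within 6 mm, not touched by the fingers; top drawer within 10 mm of its stop (value of joint lever_angle above 0.645 rad and velocity of joint lever_angle below 0.05 rad/s and contact force between the fingers and press_lever above 3 N and contact force between press_die and case_holder above 6 N and value of joint crystal above 0.0019 m and horizontal distance between case_holder and anvil below 0.006 m and z of case_holder in the frame of anvil between -0.003 and 0.0025 m and angle between case_holder's own z axis and vertical below 0.08 rad and contact force between the fingers and case_holder below 0.3 N and value of joint chest_drawer0 above 0.156 m); the arm keeps its last pose, push and grip.
It fails at once if the watch holder is tipped by more than 0.5 rad (angle between case_holder's own z axis and vertical above 0.5 rad).
It fails at once if another thing on the bench is moved by more than 30 mm (distance of any of driver_stand, oil_cups, loupe_stand, loupe, tweezers, movement_holder, driver from where it was at the start of the episode above 0.03 m).
It also fails if it takes over 64 s, if anything falls off the work surface, if the arm or the gripper's body presses on something with over 40 N, if the wrist force passes 120 N, or if a joint passes its speed limit or range.

## Robot

A 6-joint arm with a two-finger parallel gripper is mounted at the origin on the work surface. World frame = base frame: x ahead of the robot, y to its left, z up, the work surface at z = 0. Lengths are in m, angles in rad, forces in N, time in s.
With the tool pointing down it reaches from about 0.25 to 0.725 m from the base axis. Payload 4 kg.
Tool frame: the origin (TCP) lies midway between the tips of the shut fingers; the grasp point (between the pads) lies 19 mm behind it; z points along the fingers, y is the line along which they close (so a half turn about z gives the same grasp; the last joint's range is limited). The gripper opens to 85 mm and grips with 20 to 120 N. Pads are 22 mm wide; open, the fingers measure 114 mm over their backs; the gripper's body (76 mm by 85 mm) begins 54 mm behind the grasp point. The pads swing forward as they close: fully open they stand 13 mm farther back than shut.
Start: joints at [1.151, 0.241, 0.005, 1.335, 0, 1.571], TCP at [0.204, 0.457, 0.199] pointing down, gripper open.
Joint ranges: [-2.72, 2.72], [-1.05, 1.87], [-1.09, 1.28], [-1.99, 2.15], [-1.42, 1.44], [-3.14, 3.14]. Speed limits (rad/s): [2.79, 2.79, 3.14, 3.14, 3.14, 3.14].

## Interface

Orientations are given as a unit quaternion [x, y, z, w].
In Python, from workcell import get_obs, camera, job_done, silhouettes gives the robot as it stands. The module is installed in compiled form; this text tells all that it offers.
- The arm moves only by the tool drive_tool, never from a script. Its argument "increments" is a list of rows, each a list of 3 entries, a list of its own where there are three numbers: the shift along the world's x, y, z in mm, then the turn, a rotation vector about the world's x, y, z in degrees, then the opening, from 0 (shut) to 1 (fully open). A call has 1 to 8 rows; each row shifts and turns the commanded pose from where the row before left it; what a row does not reach is not made up. A row lasts 1/12 s, in which the tool goes at most 41.7 mm and 7.16 degrees, less where a joint would pass 70% of its speed; a pose out of reach is approached as far as the arm can. A call is refused whole if a number of a shift passes 41.7 or a number of a turn 7.16, either way. A call with a gripper value outside its range is refused whole. The fingers move at their own pace and stop on an object; the grip force is fixed at half the most. Time passes only in rows, so rows that do not move let the fingers close. It gives the time, the measured TCP pose, the force, the opening and the grip force at its end, in the units of the state.
- get_obs(): the state, without advancing time (a new reading comes with each control period).
- camera(name): name is "scene" or "top"; returns a dict with "image" (384x512x3 uint8, red, green, blue), "K" (3x3 intrinsics, pixels), "view" (4x4, takes a point from world to camera coordinates). Camera axes: x right, y down, z forward; pixel columns grow to the right and rows downward; lengths in m; the calibration is good to about 2 mm. A picture is of the moment at which its call begins. There is no depth.
- job_done(): hands the job in; it is judged then, once.
Trained networks look in a picture, given as the dict that the camera call returned (one of the last four; its "shot" number tells which), for a name from the list of things; names that differ only in an ending like _2 or _b are one class to them, and where a whole thing is asked for, a point or a joint stands for the part that bears it (a point fixed in the world has none). Each returns a list of dicts, best first, with "conf" (0 to 1); they miss things now and then, are a little off and sometimes report something else, mostly with a low value. They report only what shows in the picture. A call takes as long as a camera call.
- silhouettes(query, picture): "region" (384x512 bool, what is visible of it) and "bbox" ([left, top, right, bottom] in pixels, round what is visible of it).
The state is a dict: "clock": time; "joint_pos": joint angles; "joint_vel": joint speeds; "tau": joint torques, N m; "eef_pos": TCP position; "tool_rot": TCP orientation; "ft_force": force on the tool from outside, world axes, zero at the start; "ft_torque": the same for the moment, N m; "grip_width": finger opening in m; "grasp_force": force on a finger pad.
Only numpy, scipy, OpenCV 4.12 (cv2) and the standard library are available. Lean on these libraries where they do the work, as an engineer would, in place of code of your own. Each camera call takes 0.05 s, during which the arm holds its last target. There are 200 camera calls.

## Working session

There is one attempt and no reset: what is moved stays moved. The work goes in short steps, Python scripts to look and compute and a tool call to move; the robot and the scene stay as the last step left them, time stands still between calls to the robot, and variables do not carry over. Pictures are saved under pics/ and viewed, at most 10 in all, crops included, and the job is handed in when it is done.

Besides the shell and the picture viewer there is one more tool, called after "Call:" by a JSON object that holds its "op" and its "data", one argument or row to a line. drive_tool: Moves the arm, as the interface text tells. Its arguments: {"type":"object","properties":{"increments":{"type":"array"}},"required":["increments"]}

```bash
mkdir -p pics; python3 - <<'E'
from workcell import *
import cv2,numpy as np,pickle
o=get_obs();print(o)
ims=[]
for n in("scene","top"):
    c=camera(n);pickle.dump(c,open(n+'.pkl','wb'))
    print(n,c["K"].round(1).tolist(),c["view"].round(4).tolist(),c.keys())
    cv2.imwrite(f'pics/{n}0.png',cv2.resize(c["image"][:,:,::-1],(800,600),interpolation=cv2.INTER_CUBIC))
    for q in["chest_drawer0_handle","case_holder","press_die","press_lever","anvil","driver_stand","oil_cups","loupe_stand","loupe","tweezers","movement_holder","driver"]:
        for s in silhouettes(q,c)[:2]:
            r=s["region"];v,u=np.nonzero(r);print(q,round(s["conf"],2),s["bbox"],r.sum(),u.mean().round(1),v.mean().round(1))
E
```

```text
{'clock': 0.0, 'joint_pos': array([ 1.15103292e+00,  2.41438660e-01,  3.72809025e-03,  1.33518870e+00,
       -1.97745050e-06,  1.57080247e+00]), 'joint_vel': array([ 0.00037304,  0.00033466,  0.00221282, -0.00090353,  0.00082962,
        0.00117053]), 'tau': array([ 1.13332520e-03, -3.72320831e+01,  2.52406383e+01,  1.70655444e-02,
       -4.51684139e-05,  5.70815416e-06]), 'eef_pos': array([0.20348991, 0.45595852, 0.19810167]), 'tool_rot': array([ 2.08347090e-01,  9.78054387e-01, -1.02860401e-03, -2.18097759e-04]), 'ft_force': array([ 0.12073863, -0.59206227,  0.89739405]), 'ft_torque': array([-0.01012835,  0.0393094 ,  0.00334709]), 'grasp_force': 0.0, 'grip_width': 0.08565387723294668}
scene [[360.0, 0.0, 254.1], [0.0, 360.0, 193.4], [0.0, 0.0, 1.0]] [[-0.7638, 0.6455, -0.002, 0.3512], [0.4683, 0.552, -0.6899, -0.1998], [-0.4442, -0.5279, -0.7239, 1.4834], [0.0, 0.0, 0.0, 1.0]] dict_keys(['image', 'K', 'view', 'shot'])
chest_drawer0_handle 0.78 [159.6, 148.4, 199.9, 189.0] 252 183.6 166.0
press_die 0.31 [251.4, 175.2, 320.7, 203.2] 602 288.1 192.2
press_lever 0.85 [250.4, 172.5, 
[... 908 characters left out ...]
, 196.3, 267.7, 227.2] 2582 217.6 206.5
case_holder 0.18 [320.4, 231.7, 341.9, 241.7] 185 332.0 237.9
press_die 0.28 [148.2, 192.7, 267.8, 223.1] 2534 218.1 206.5
press_lever 0.94 [147.7, 199.1, 267.6, 210.8] 1067 201.0 202.8
anvil 0.85 [147.3, 193.3, 267.9, 226.7] 2718 217.1 206.5
anvil 0.73 [324.3, 159.0, 408.3, 183.0] 951 366.2 165.8
driver_stand 0.7 [259.2, 119.1, 293.0, 149.2] 681 275.0 134.1
oil_cups 0.95 [198.7, 124.4, 249.6, 143.0] 838 223.6 133.6
loupe_stand 0.77 [168.2, 123.2, 188.1, 141.8] 303 177.9 131.3
loupe 0.48 [206.7, 256.6, 213.7, 262.3] 111 210.0 257.5
movement_holder 0.78 [130.7, 195.7, 142.6, 224.0] 206 136.2 208.4
driver 0.67 [303.9, 232.6, 341.2, 241.9] 199 329.5 237.7
```

View pics/scene0.png

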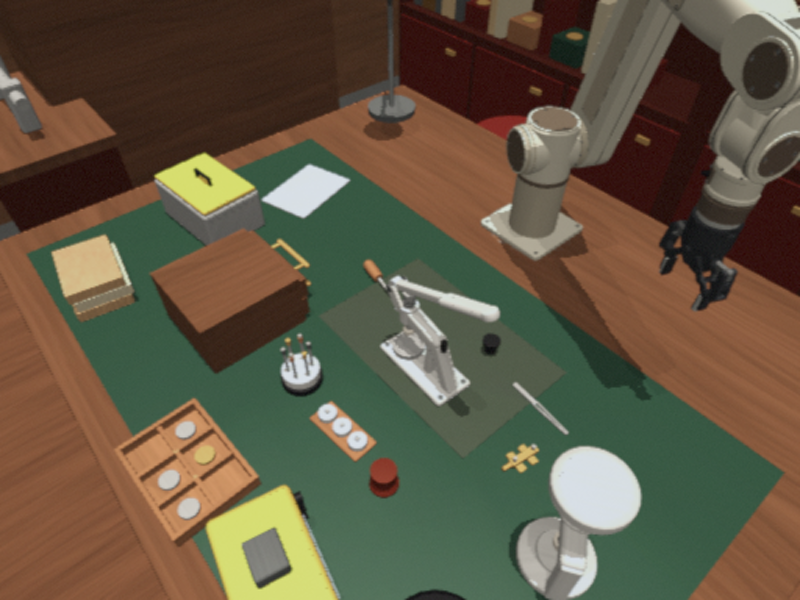

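View pics/top0.png

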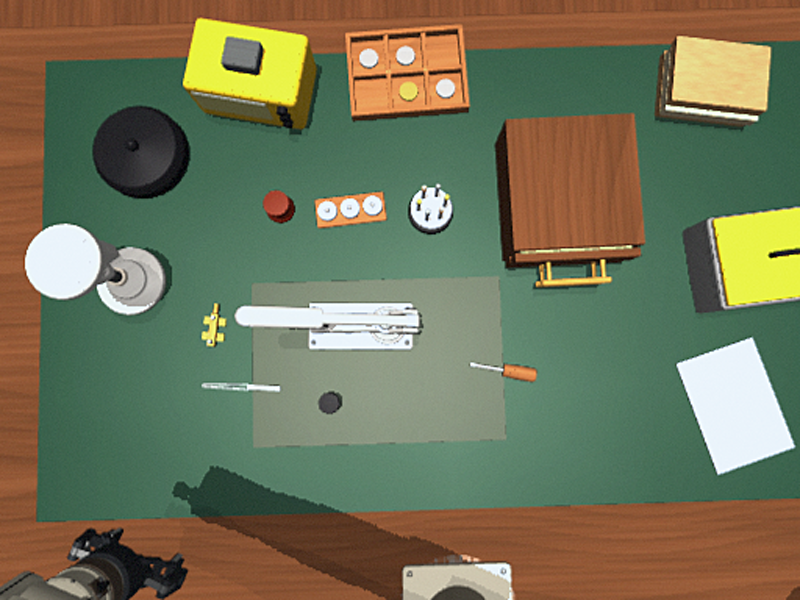

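The top view shows the chest at (570,185) with its handle at (573,282), and the press with anvil at about (388,322) and lever pointing left to (240,317). The screwdriver is at (505,371). I'll zoom in on the chest handle and press.

```bash
cat > h.py <<'E'
import numpy as np,cv2,pickle
def bp(c,u,v,z):
    R=c["view"][:3,:3];t=c["view"][:3,3]
    d=R.T@np.linalg.solve(c["K"],[u,v,1]);o=-R.T@t
    return (o+d*(z-o[2])/d[2])
def pj(c,p):
    q=c["K"]@(c["view"][:3,:3]@np.array(p)+c["view"][:3,3]);return q[:2]/q[2]
E
python3 - <<'E'
from h import *
c=pickle.load(open('top.pkl','rb'));im=c["image"][:,:,::-1]
a=im[145:245,140:420] # x280 y100
a=cv2.resize(a[:, :],None,fx=2.857,fy=2.857)
b=cv2.resize(im[180:235,140:280],(800,314),interpolation=cv2.INTER_CUBIC)
d=cv2.resize(im[140:190,310:437],(726,286),interpolation=cv2.INTER_CUBIC)
o=np.zeros((600,800,3),np.uint8);o[:314]=b;o[314:,:726]=d
cv2.imwrite('pics/crop1.png',o)
for n,u,v,z in[("pivot?",415,322,.173),("handleL",537,285,.096),("handleR",611,281,.096),("chFL",512,252,.13),("chFR",642,243,.13),("chBL",507,120,.13),("chBR",633,114,.13),("driver",505,371,.005),("loupe",330,402,.036)]:
    print(n,bp(c,u/1.5625,v/1.5625,z).round(3))
E
```

```text
pivot? [0.52  0.063 0.173]
handleL [ 0.582 -0.15   0.096]
handleR [ 0.585 -0.277  0.096]
chFL [ 0.635 -0.104  0.13 ]
chFR [ 0.644 -0.322  0.13 ]
chBL [ 0.862 -0.105  0.13 ]
chBR [ 0.866 -0.32   0.13 ]
driver [ 0.435 -0.103  0.005]
loupe [0.39  0.215 0.036]
```

View pics/crop1.png

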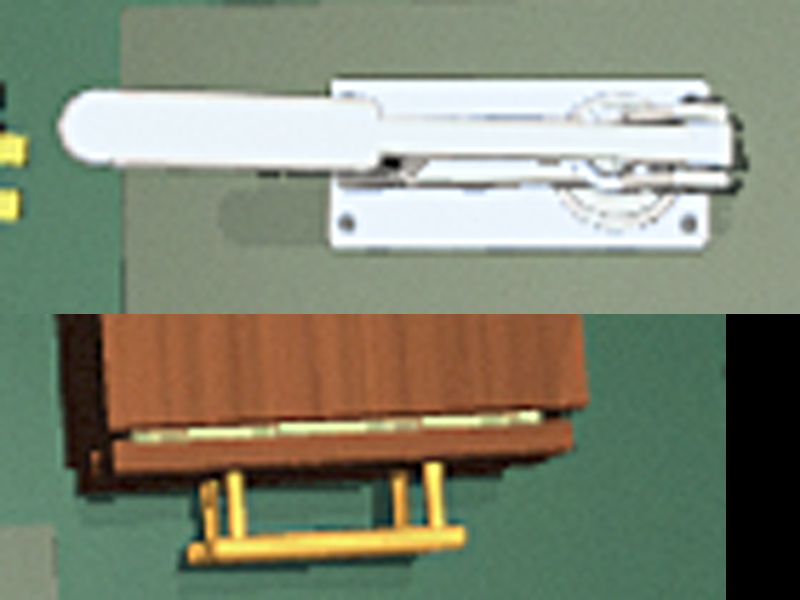

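The crop shows the anvil ring around (617,162), with the press +x pointing image left (world +y). The upper handle bar ends at about (215,546) and (466,536). I'll turn these into positions now.

```bash
python3 - <<'E'
from h import *
c=pickle.load(open('top.pkl','rb'))
P=lambda x,y,z:bp(c,140+x/5.714-.4,180+y/5.714-.4,z)
for n,x,y,z in[("b0",331,79,.01),("b1",709,79,.01),("b2",709,248,.01),("b3",331,248,.01),("ring bot",617,230,.029),("ring top",617,92,.029),("ringL",556,165,.029),("lever tip",60,126,.29),("lever piv end",733,142,.178),("lever mid at 150",380,132,.24)]:print(n,P(x,y,z).round(4))
H=lambda x,y,z:bp(c,310+x/5.717-.4,140+(y-314)/5.717-.4,z)
for n,x,y,z in[("hL",215,546,.096),("hR",466,536,.096),("cfl",107,430,.13),("cfr",588,405,.13),("dfl",113,470,.118),("dfr",573,450,.118)]:print(n,H(x,y,z).round(4))
s=pickle.load(open('scene.pkl','rb'));im=s["image"][:,:,::-1]
cv2.imwrite('pics/scrop.png',cv2.resize(im[165:265,235:335],(600,600),interpolation=cv2.INTER_CUBIC))
E
```

```text
b0 [0.5712 0.253  0.01  ]
b1 [0.5657 0.0633 0.01  ]
b2 [0.4811 0.0658 0.01  ]
b3 [0.4866 0.2544 0.01  ]
ring bot [0.4909 0.1111 0.029 ]
ring top [0.559  0.1093 0.029 ]
ringL [0.5238 0.1403 0.029 ]
lever tip [0.5308 0.3196 0.29  ]
lever piv end [0.5238 0.0571 0.178 ]
lever mid at 150 [0.5283 0.2022 0.24  ]
hL [ 0.5875 -0.1597  0.096 ]
hR [ 0.5888 -0.2776  0.096 ]
cfl [ 0.6384 -0.1055  0.13  ]
cfr [ 0.6436 -0.3259  0.13  ]
dfl [ 0.6216 -0.1096  0.118 ]
dfr [ 0.6248 -0.3221  0.118 ]
```

View pics/scrop.png

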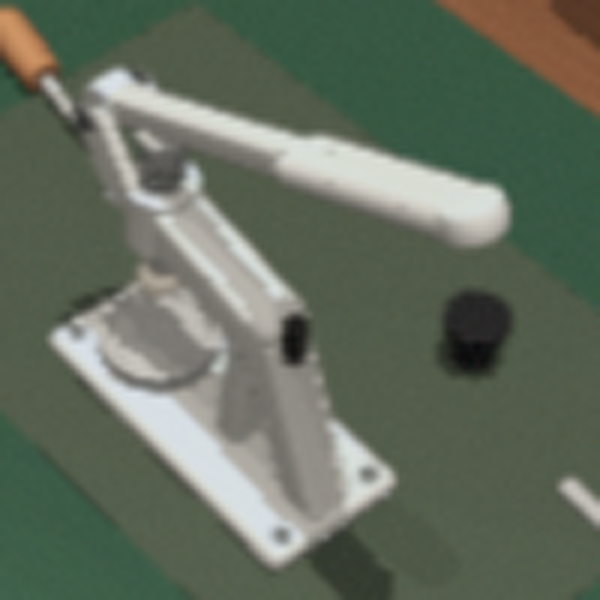

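Estimates:

| Item | Position |
|---|---|
| Handle | about (0.588, -0.217, 0.096), chest yaw about 0.02 |
| Press axis | x about 0.525 |
| Anvil | y about 0.107 |
| Press +x | about world +y |

I'll move to the handle now.

Call:
{"op": "drive_tool", "data": {
  "increments": [
    [[19,-33.5,0],[0,0,-3.25],0.3],
    [[19,-33.5,0],[0,0,-3.25],0.3],
    [[19,-33.5,0],[0,0,-3.25],0.3],
    [[19,-33.5,0],[0,0,-3.25],0.3],
    [[19,-33.5,0],[0,0,-3.25],0.3],
    [[19,-33.5,0],[0,0,-3.25],0.3],
    [[19,-33.5,0],[0,0,-3.25],0.3],
    [[19,-33.5,0],[0,0,-3.25],0.3]
  ]
}}

```text
clock: 1.97
eef_pos: [0.3563, 0.1869, 0.1993]
tool_rot: [0.424, 0.906, 0.0, 0.0]
ft_force: [0.7, -0.5, 0.2]
grip_width: 0.0256
grasp_force: 0.0
```

Call:
{"op": "drive_tool", "data": {
  "increments": [
    [[19,-33.5,0],[0,0,-3.25],0.3],
    [[19,-33.5,0],[0,0,-3.25],0.3],
    [[19,-33.5,0],[0,0,-3.25],0.3],
    [[19,-33.5,0],[0,0,-3.25],0.3],
    [[19,-33.5,0],[0,0,-3.25],0.3],
    [[19,-33.5,0],[0,0,-3.25],0.3],
    [[19,-33.5,0],[0,0,-3.25],0.3],
    [[19,-33.5,0],[0,0,-3.25],0.3]
  ]
}}

```text
clock: 2.63
eef_pos: [0.5084, -0.0814, 0.1991]
tool_rot: [0.617, 0.787, 0.0, 0.0]
ft_force: [0.1, -0.2, 0.6]
grip_width: 0.0258
grasp_force: 0.0
```

Call:
{"op": "drive_tool", "data": {
  "increments": [
    [[19,-33.5,0],[0,0,-3.25],0.3],
    [[19,-33.5,0],[0,0,-3.25],0.3],
    [[19,-33.5,0],[0,0,-3.25],0.3],
    [[19,-33.5,0],[0,0,-3.25],0.3],
    [[0,0,0],[0,0,0],0.3],
    [[0,0,0],[0,0,0],0.3]
  ]
}}

```text
clock: 3.13
eef_pos: [0.5839, -0.2153, 0.1971]
tool_rot: [0.702, 0.712, -0.0, -0.001]
ft_force: [-0.9, 1.4, -1.0]
grip_width: 0.0257
grasp_force: 0.0
```

Call:
{"op": "drive_tool", "data": {
  "increments": [
    [[3,-1,-30],[0,0,0],0.3],
    [[0,0,-30],[0,0,0],0.3],
    [[0,0,-30],[0,0,0],0.3],
    [[0,0,-28],[0,0,0],0.3],
    [[0,0,0],[0,0,0],0.3]
  ]
}}

```text
clock: 3.55
eef_pos: [0.5817, -0.2113, 0.0749]
tool_rot: [0.701, 0.714, -0.002, -0.006]
ft_force: [-1.0, 1.1, -0.9]
grip_width: 0.0257
grasp_force: 0.0
```

Call:
{"op": "drive_tool", "data": {
  "increments": [
    [[0,0,0],[0,0,0],0.0],
    [[0,0,0],[0,0,0],0.0],
    [[0,0,0],[0,0,0],0.0],
    [[0,0,0],[0,0,0],0.0]
  ]
}}

```text
clock: 3.88
eef_pos: [0.5885, -0.2148, 0.0838]
tool_rot: [0.701, 0.713, 0.001, 0.002]
ft_force: [-0.3, 0.1, -0.4]
grip_width: 0.0
grasp_force: 0.0
```

```bash
cat > shot.py <<'E'
from workcell import *
from h import *
import sys
def snap(name,box,out):
    c=camera(name);pickle.dump(c,open(name+'.pkl','wb'))
    l,t,r,b=box;f=min(790/(r-l),590/(b-t))
    cv2.imwrite('pics/'+out,cv2.resize(c["image"][t:b,l:r,::-1],None,fx=f,fy=f,interpolation=cv2.INTER_CUBIC));print('scale',f)
    return c
E
python3 - <<'E'
from shot import *
a=snap('top',(310,130,430,220),'a.png')
b=snap('scene',(130,130,220,220),'b.png')
x=cv2.imread('pics/a.png');y=cv2.imread('pics/b.png')
o=np.hstack([cv2.resize(x,(400,300)),cv2.resize(y,(400,400))[:300]])
y=cv2.resize(y,(400,400));o=np.zeros((400,800,3),np.uint8);o[:300,:400]=x=cv2.resize(x,(400,300));o[:,400:]=y
cv2.imwrite('pics/ab.png',o);print(get_obs()["eef_pos"])
E
```

```text
scale 6.555555555555555
scale 6.555555555555555
[ 0.58794269 -0.2147434   0.08294025]
```

View pics/ab.png

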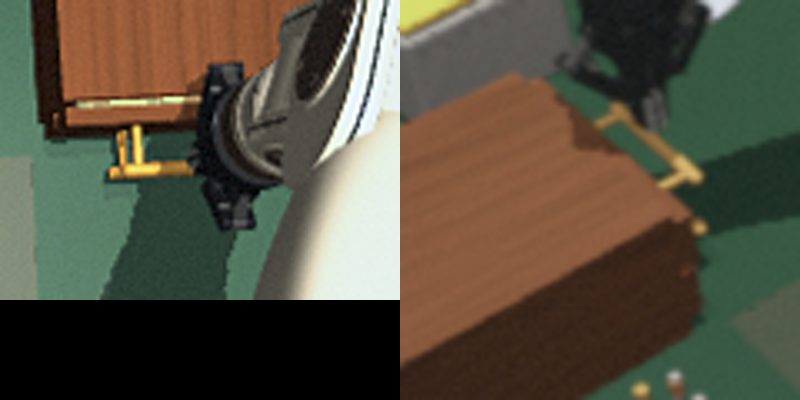

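```bash
python3 - <<'E'
from h import *
s=pickle.load(open('scene.pkl','rb'));t=pickle.load(open('top.pkl','rb'))
for n,x,y in[("far end",622,108),("near end",698,177),("tip finger",650,125)]:
    for z in(.085,.096,.1):print(n,z,bp(s,130+(x-400)/4.444-.4,130+y/4.444-.4,z).round(4))
for p in[(.588,-.216,.096),(.588,-.161,.096),(.588,-.271,.096),(.588,-.2147,.083)]:
    a=pj(s,p);b=pj(t,p);print(p,'scene crop',((a-[130,130])*4.444+[400,0]).round(),'top px',b.round(1),'crop1',((b-[310,140])*5.717+[0,314]).round(),'apic',((b-[310,130])*3.333).round())
E
```

```text
far end 0.085 [ 0.577  -0.2828  0.085 ]
far end 0.096 [ 0.5827 -0.2705  0.096 ]
far end 0.1 [ 0.5848 -0.266   0.1   ]
near end 0.085 [ 0.5763 -0.1725  0.085 ]
near end 0.096 [ 0.5821 -0.1616  0.096 ]
near end 0.1 [ 0.5842 -0.1577  0.1   ]
tip finger 0.085 [ 0.5711 -0.2498  0.085 ]
tip finger 0.096 [ 0.5769 -0.2379  0.096 ]
tip finger 0.1 [ 0.579  -0.2336  0.1   ]
(0.588, -0.216, 0.096) scene crop [651. 143.] top px [368.2 179.4] crop1 [333. 539.] apic [194. 165.]
(0.588, -0.161, 0.096) scene crop [690. 179.] top px [347.7 180. ] crop1 [216. 543.] apic [126. 167.]
(0.588, -0.271, 0.096) scene crop [614. 109.] top px [388.7 178.8] crop1 [450. 536.] apic [262. 163.]
(0.588, -0.2147, 0.083) scene crop [655. 156.] top px [366.5 180. ] crop1 [323. 543.] apic [188. 167.]
```

```bash
python3 - <<'E'
from shot import *
snap('scene',(155,125,215,185),'c.png');o=get_obs();print(o["eef_pos"],o["grip_width"],o["ft_force"])
E
```

```text
scale 9.833333333333334
[ 0.58759999 -0.21470562  0.08248009] -0.0001866997361214854 [1.11599526 0.06554316 0.01777937]
```

View pics/c.png

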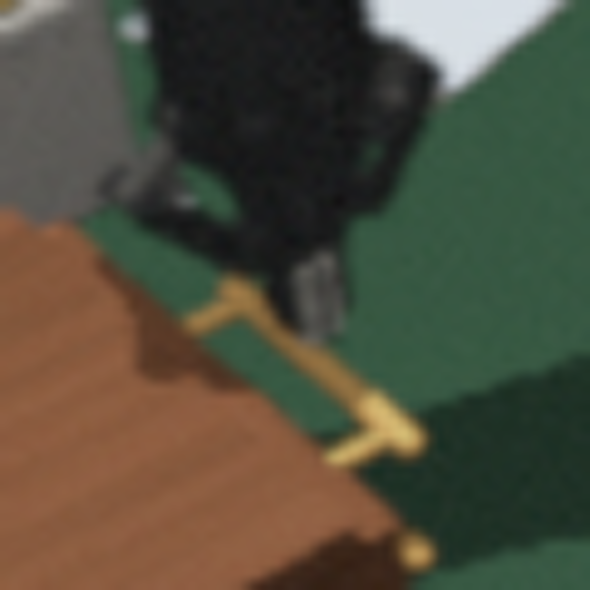

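The crop shows the shut fingers' tip disappearing near the bar at (320,345), at or behind it and not around it. I'll raise the arm and compare the TCP against the camera calibration.

Call:
{"op": "drive_tool", "data": {
  "increments": [
    [[0,0,30],[0,0,0],0.0],
    [[0,0,30],[0,0,0],0.0],
    [[0,0,0],[0,0,0],0.0],
    [[0,0,0],[0,0,0],0.0]
  ]
}}

```text
clock: 4.37
eef_pos: [0.5888, -0.2152, 0.1442]
tool_rot: [0.701, 0.713, 0.001, 0.003]
ft_force: [-0.4, 0.8, -0.9]
grip_width: 0.0003
grasp_force: 0.0
```

```bash
python3 - <<'E'
from shot import *
p=get_obs()["eef_pos"];print(p)
a=snap('scene',(155,125,215,185),'d.png');im=cv2.imread('pics/d.png')
def mk(img,c,q,l,t,f,col):
    u=pj(c,q);x=((u-[l,t]+.5)*f).astype(int);cv2.drawMarker(img,tuple(int(k) for k in x),col,0,24,2)
f=590/60
mk(im,a,p,155,125,f,(0,0,255))
mk(im,a,[.585,-.216,.096],155,125,f,(255,0,0));
b=snap('top',(340,160,400,205),'e.png');im2=cv2.imread('pics/e.png');g=min(790/60,590/45)
mk(im2,b,p,340,160,g,(0,0,255));mk(im2,b,[.585,-.216,.096],340,160,g,(255,0,0));mk(im2,b,[.585,-.161,.096],340,160,g,(255,0,0))
o=np.zeros((400,800,3),np.uint8);o[:,:400]=cv2.resize(im,(400,400));o[:300,400:]=cv2.resize(im2,(400,300));cv2.imwrite('pics/de.png',o)
E
```

```text
[ 0.58876206 -0.21520029  0.14417399]
scale 9.833333333333334
scale 13.11111111111111
```

View pics/de.png

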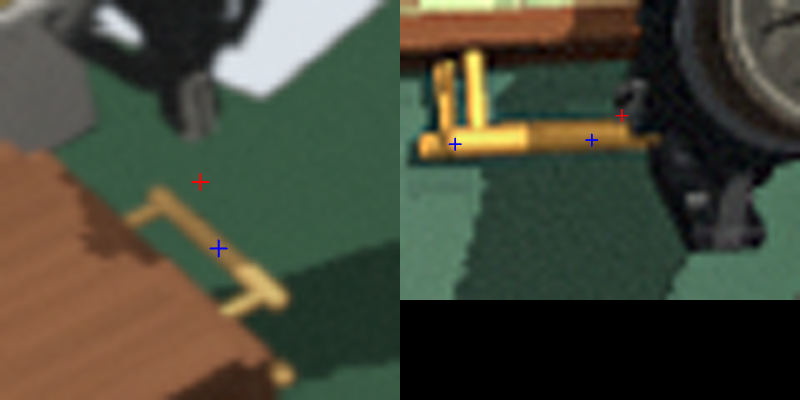

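The red mark (reported TCP) is at (200,182), but the shut fingertips show at (192,138). I'll check the same offset on the start picture and this view.

```bash
python3 - <<'E'
from h import *
s=pickle.load(open('scene.pkl','rb'));t=pickle.load(open('top.pkl','rb'))
y=np.array([.407,.913,0]);p=np.array([.2035,.456,.198])
for k in(.0425,.05,.057):
  for sg in(1,-1):
    for dz in(0,.013):
      q=p+sg*k*y+[0,0,dz];print(k,sg,dz,'scene0',(pj(s,q)*1.5625).round(),'top0',(pj(t,q)*1.5625).round())
# ray for scene tip (192,138)/6.667
u,v=155+192/6.667-.5,125+138/6.667-.5
for z in(.144,.15,.16,.17,.18):print(z,bp(s,u,v,z).round(4))
E
python3 - <<'E'
import cv2,numpy as np
im=cv2.imread('pics/scene0.png')[180:330,630:770]
t=cv2.imread('pics/top0.png')[500:600,0:220]
o=np.zeros((600,800,3),np.uint8)
o[:428,:400]=cv2.resize(im,(400,428));o[:182,400:]=cv2.resize(t,(400,182))
cv2.imwrite('pics/st.png',o)
E
```

```text
0.0425 1 0 scene0 [685. 325.] top0 [134. 528.]
0.0425 1 0.013 scene0 [687. 320.] top0 [131. 530.]
0.0425 -1 0 scene0 [656. 292.] top0 [186. 550.]
0.0425 -1 0.013 scene0 [659. 287.] top0 [183. 553.]
0.05 1 0 scene0 [687. 328.] top0 [130. 526.]
0.05 1 0.013 scene0 [690. 323.] top0 [126. 528.]
0.05 -1 0 scene0 [654. 289.] top0 [191. 552.]
0.05 -1 0.013 scene0 [656. 284.] top0 [188. 555.]
0.057 1 0 scene0 [690. 331.] top0 [126. 524.]
0.057 1 0.013 scene0 [693. 326.] top0 [122. 527.]
0.057 -1 0 scene0 [652. 287.] top0 [195. 554.]
0.057 -1 0.013 scene0 [654. 282.] top0 [192. 557.]
0.144 [ 0.5726 -0.2486  0.144 ]
0.15 [ 0.576  -0.2417  0.15  ]
0.16 [ 0.5817 -0.2302  0.16  ]
0.17 [ 0.5873 -0.2186  0.17  ]
0.18 [ 0.593  -0.2071  0.18  ]
```

View pics/st.png

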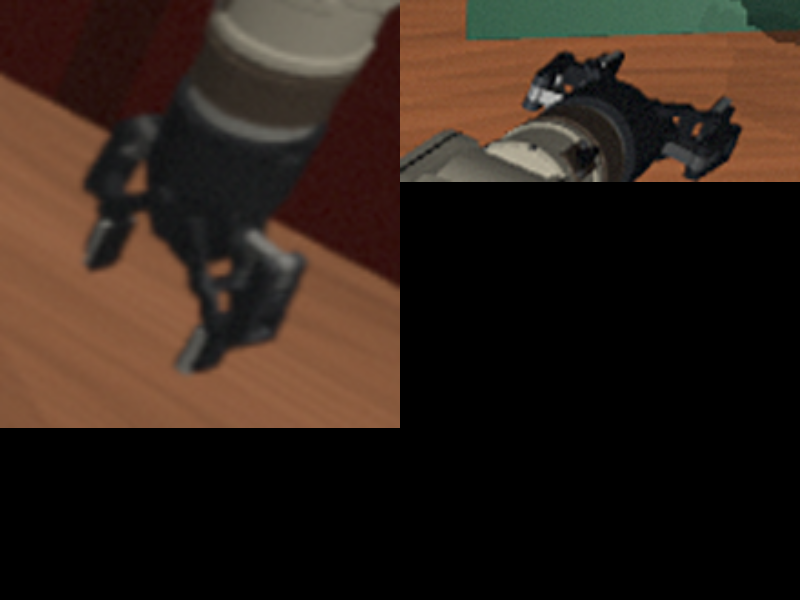

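In both pictures the real fingertips sit about 28 mm above the reported TCP, with x and y agreeing. That explains the miss, because the fingers closed above the bar. I'll go 28 mm lower and retry.

Call:
{"op": "drive_tool", "data": {
  "increments": [
    [[-2,0,0],[0,0,0],0.3],
    [[0,0,0],[0,0,0],0.3],
    [[0,0,-20],[0,0,0],0.3],
    [[0,0,-20],[0,0,0],0.3],
    [[0,0,-20],[0,0,0],0.3],
    [[0,0,-20],[0,0,0],0.3],
    [[0,0,-12],[0,0,0],0.3],
    [[0,0,0],[0,0,0],0.3]
  ]
}}

```text
clock: 5.13
eef_pos: [0.5813, -0.2132, 0.0444]
tool_rot: [0.701, 0.713, -0.002, -0.004]
ft_force: [-0.9, 0.2, -0.7]
grip_width: 0.0254
grasp_force: 0.0
```

Call:
{"op": "drive_tool", "data": {
  "increments": [
    [[0,0,0],[0,0,0],0.0],
    [[0,0,0],[0,0,0],0.0],
    [[0,0,0],[0,0,0],0.0],
    [[0,0,0],[0,0,0],0.0]
  ]
}}

```text
clock: 5.47
eef_pos: [0.5845, -0.2142, 0.0485]
tool_rot: [0.701, 0.713, -0.0, -0.001]
ft_force: [0.8, 0.2, -6.9]
grip_width: 0.0085
grasp_force: 58.3
```

The bar is gripped. Now I'll pull.

Call:
{"op": "drive_tool", "data": {
  "increments": [
    [[-8,0,0],[0,0,0],0.0],
    [[-16,-0.3,0],[0,0,0],0.0],
    [[-22,-0.4,0],[0,0,0],0.0],
    [[-22,-0.4,0],[0,0,0],0.0],
    [[-22,-0.4,0],[0,0,0],0.0],
    [[-22,-0.4,0],[0,0,0],0.0],
    [[-22,-0.4,0],[0,0,0],0.0],
    [[-12,-0.3,0],[0,0,0],0.0]
  ]
}}

```text
clock: 6.13
eef_pos: [0.435, -0.2172, 0.0486]
tool_rot: [0.702, 0.713, -0.001, -0.001]
ft_force: [1.2, -2.4, -14.7]
grip_width: 0.0084
grasp_force: 58.7
```

Call:
{"op": "drive_tool", "data": {
  "increments": [
    [[-6,0,0],[0,0,0],0.0],
    [[-4,0,0],[0,0,0],0.0],
    [[-2,0,0],[0,0,0],0.0],
    [[0,0,0],[0,0,0],0.0]
  ]
}}

```text
clock: 6.47
eef_pos: [0.426, -0.2174, 0.0486]
tool_rot: [0.701, 0.713, -0.001, -0.0]
ft_force: [-0.8, -4.2, -15.0]
grip_width: 0.0088
grasp_force: 58.6
```

Call:
{"op": "drive_tool", "data": {
  "increments": [
    [[-3,0,0],[0,0,0],0.0],
    [[-3,0,0],[0,0,0],0.0],
    [[-2,0,0],[0,0,0],0.0],
    [[0,0,0],[0,0,0],0.0]
  ]
}}

```text
clock: 6.8
eef_pos: [0.4246, -0.2174, 0.0487]
tool_rot: [0.701, 0.714, 0.004, 0.004]
ft_force: [14.1, -3.0, -29.4]
grip_width: 0.0087
grasp_force: 58.3
```

The drawer is at its stop. I'll release and move clear so I can see in.

Call:
{"op": "drive_tool", "data": {
  "increments": [
    [[6,0,0],[0,0,0],0.3],
    [[0,0,0],[0,0,0],0.3],
    [[0,0,0],[0,0,0],0.3],
    [[0,0,20],[0,0,0],0.3],
    [[0,0,35],[0,0,0],0.3],
    [[0,0,40],[0,0,0],0.3],
    [[0,0,40],[0,0,0],0.3],
    [[-20,25,25],[0,0,7],0.5]
  ]
}}

```text
clock: 7.47
eef_pos: [0.4095, -0.1952, 0.2147]
tool_rot: [0.656, 0.754, 0.001, 0.006]
ft_force: [2.2, -0.3, 0.8]
grip_width: 0.0365
grasp_force: 0.0
```

Call:
{"op": "drive_tool", "data": {
  "increments": [
    [[-20,35,0],[0,0,7],0.5],
    [[-20,35,0],[0,0,7],0.5],
    [[-20,35,0],[0,0,7],0.5],
    [[-20,35,0],[0,0,7],0.5],
    [[0,0,0],[0,0,7],0.5]
  ]
}}

```text
clock: 7.88
eef_pos: [0.3209, -0.0475, 0.2103]
tool_rot: [0.393, 0.919, 0.001, -0.0]
ft_force: [-0.9, -0.2, -0.3]
grip_width: 0.0428
grasp_force: 0.0
```

```bash
python3 - <<'E'
from shot import *
o=get_obs();print(o["clock"],o["eef_pos"],o["tool_rot"].round(3))
b=snap('top',(320,135,430,215),'f.png')
for q in("case_holder","holder_grip"):
    for s in silhouettes(q,b)[:2]:
        v,u=np.nonzero(s["region"]);print(q,s["conf"],s["bbox"],u.mean(),v.mean())
a=camera('scene');pickle.dump(a,open('scene.pkl','wb'))
for s in silhouettes("case_holder",a)[:2]:
        v,u=np.nonzero(s["region"]);print('scene',s["conf"],s["bbox"],u.mean(),v.mean())
E
```

```text
7.8833 [ 0.32085956 -0.04746155  0.21025566] [ 0.393  0.919  0.001 -0.   ]
scale 7.181818181818182
case_holder 0.94 [355.6, 169.1, 370.2, 212.0] 365.3219512195122 187.24878048780488
holder_grip 0.67 [354.9, 168.9, 373.8, 214.5] 365.77404921700224 187.94630872483222
scene 0.62 [180.3, 150.5, 209.0, 173.2] 192.98342541436463 162.43093922651934
scene 0.62 [165.3, 131.5, 235.8, 184.1] 201.7231450719823 156.75526024363234
```

View pics/f.png

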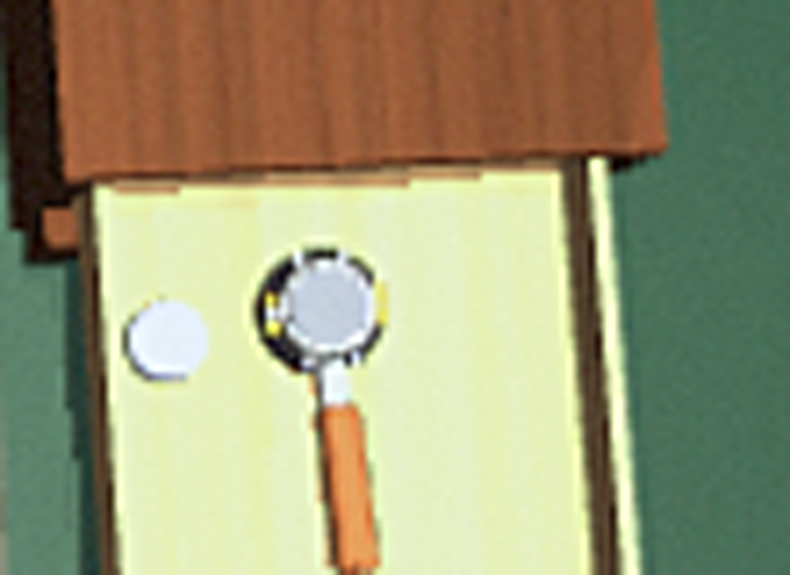

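The watch crystal is at (330,307). The wooden handle runs from (337,405) to (357,572), and the tin at (168,340) is clear.

```bash
python3 - <<'E'
from h import *
b=pickle.load(open('top.pkl','rb'));F=7.1818
P=lambda x,y,z:bp(b,320+x/F-.5,135+y/F-.5,z)
w=P(330,307,.0975);d=P(318,312,.085);h0=P(337,405,.096);h1=P(357,572,.096)
print(w,d,h0,h1)
v=w-h1;print('yaw watch-h1',np.degrees(np.arctan2(v[1],v[0])),np.hypot(*v[:2]))
v=h0-h1;a=np.arctan2(v[1],v[0]);print('yaw handle',np.degrees(a))
# colour-based handle axis
im=b["image"].astype(int)[190:222,355:378];m=(im[:,:,0]-im[:,:,2]>90)&(im[:,:,1]<150)
vv,uu=np.nonzero(m);pts=np.array([bp(b,u+355,v+190,.096)[:2] for u,v in zip(uu,vv)])
c=pts.mean(0);l=cv2.fitLine(pts.astype(np.float32),cv2.DIST_L2,0,0,0).ravel()
e=(pts-c)@l[:2];print(len(pts),c,l,e.min(),e.max(),np.degrees(np.arctan2(l[1],l[0])))
E
```

```text
[ 0.5938317  -0.20854831  0.0975    ] [ 0.59353007 -0.20721053  0.085     ] [ 0.55725272 -0.20962049  0.096     ] [ 0.49503166 -0.21375585  0.096     ]
yaw watch-h1 3.0171479427089496 0.09893719025578745
yaw handle 3.8024251814867007
55 [ 0.5261147  -0.21194024] [ 0.99890393  0.04680691  0.5261147  -0.21194024] -0.030908109153913454 0.0306069411636169 2.6828184
```

Call:
{"op": "drive_tool", "data": {
  "increments": [
    [[24,-20.5,0],[0,0,6.2],0.5],
    [[24,-20.5,0],[0,0,6.2],0.5],
    [[24,-20.5,0],[0,0,6.2],0.5],
    [[24,-20.5,0],[0,0,6.2],0.5],
    [[24,-20.5,0],[0,0,6.2],0.5],
    [[24,-20.5,0],[0,0,6.2],0.5],
    [[24,-20.5,0],[0,0,6.2],0.5],
    [[24,-20.5,0],[0,0,6.2],0.5]
  ]
}}

```text
clock: 8.8
eef_pos: [0.5178, -0.2189, 0.2082]
tool_rot: [-0.022, 1.0, 0.0, -0.0]
ft_force: [0.0, -0.3, 0.2]
grip_width: 0.0427
grasp_force: 0.0
```

Call:
{"op": "drive_tool", "data": {
  "increments": [
    [[0,0,-35],[0,0,0],0.5],
    [[0,0,-35],[0,0,0],0.5],
    [[0,0,0],[0,0,0],0.5],
    [[0,0,0],[0,0,0],0.5]
  ]
}}

```text
clock: 9.13
eef_pos: [0.5146, -0.2165, 0.1366]
tool_rot: [-0.021, 1.0, 0.001, -0.003]
ft_force: [0.4, -0.3, 0.8]
grip_width: 0.0426
grasp_force: 0.0
```

Call:
{"op": "drive_tool", "data": {
  "increments": [
    [[0,2,-20],[0,0,0.5],0.5],
    [[0,1,-20],[0,0,0],0.5],
    [[0,0,-15],[0,0,0],0.5],
    [[0,0,-12],[0,0,0],0.5],
    [[0,0,-8],[0,0,0],0.5],
    [[0,0,-6],[0,0,0],0.5],
    [[0,0,-3],[0,0,0],0.5],
    [[0,0,0],[0,0,0],0.5]
  ]
}}

```text
clock: 9.8
eef_pos: [0.5173, -0.2134, 0.0556]
tool_rot: [-0.026, 1.0, -0.0, 0.0]
ft_force: [-0.2, 0.4, -0.0]
grip_width: 0.0427
grasp_force: 0.0
```

Call:
{"op": "drive_tool", "data": {
  "increments": [
    [[0,1,-3],[0,0,0],0.5],
    [[0,0,0],[0,0,0],0.3],
    [[0,0,0],[0,0,0],0.0],
    [[0,0,0],[0,0,0],0.0],
    [[0,0,0],[0,0,0],0.0]
  ]
}}

```text
clock: 10.22
eef_pos: [0.5171, -0.2121, 0.0525]
tool_rot: [-0.027, 1.0, -0.0, 0.0]
ft_force: [-0.1, -0.4, 1.1]
grip_width: 0.0139
grasp_force: 61.9
```

Call:
{"op": "drive_tool", "data": {
  "increments": [
    [[0,0,5],[0,0,0],0.0],
    [[0,0,10],[0,0,0],0.0],
    [[0,0,20],[0,0,0],0.0],
    [[0,0,25],[0,0,0],0.0],
    [[0,0,20],[0,0,0],0.0],
    [[0,0,0],[0,0,0],0.0],
    [[0,0,0],[0,0,0],0.0]
  ]
}}

```text
clock: 10.8
eef_pos: [0.5179, -0.2125, 0.1339]
tool_rot: [-0.027, 1.0, -0.001, 0.002]
ft_force: [-0.9, 0.5, -1.6]
grip_width: 0.0143
grasp_force: 61.6
```

```bash
python3 - <<'E'
from workcell import *
from h import *
o=get_obs();p=o["eef_pos"];print(o["clock"],p,o["grip_width"],o["ft_force"],o["ft_torque"])
for n in("scene","top"):
    c=camera(n);pickle.dump(c,open(n+'.pkl','wb'))
    for s in silhouettes("case_holder",c)[:1]:
        v,u=np.nonzero(s["region"]);print(n,s["conf"],s["bbox"],u.mean(),v.mean())
        # predicted disc centre
        for dz in(-.02,0):
            q=p+[.0775,.0045,.028-.007+dz+.01];print(pj(c,q))
E
```

```text
10.8 [ 0.51794964 -0.21248956  0.13389046] 0.014259808387982265 [-0.93916187  0.54865926 -1.57593558] [ 0.04386476  0.06855588 -0.06113263]
scene 0.68 [177.1, 136.2, 200.8, 155.2] 187.78191489361703 146.2712765957447
[184.02921853 153.49105439]
[183.1784249  148.90499558]
top 0.59 [361.7, 165.4, 378.9, 210.4] 372.1740506329114 177.36075949367088
[369.92962743 174.34255819]
[372.04662643 173.3063473 ]
```

The holder is gripped and lifted. Now I'll refine the anvil position by fitting the recess circle in both views.

```bash
cat > fit.py <<'E'
from h import *
out=[]
th=np.linspace(0,2*np.pi,180,endpoint=False)
def score(c,x,y,r,z,G):
    P=np.c_[x+r*np.cos(th),y+r*np.sin(th),np.full(180,z)]
    q=(c["view"][:3,:3]@P.T+c["view"][:3,3:]);q=c["K"]@q;u=(q[0]/q[2]).astype(np.float32);v=(q[1]/q[2]).astype(np.float32)
    n=np.c_[np.roll(v,-1)-np.roll(v,1),-(np.roll(u,-1)-np.roll(u,1))];n/=np.linalg.norm(n,axis=1)[:,None]
    gx=cv2.remap(G[0],u[None],v[None],1)[0];gy=cv2.remap(G[1],u[None],v[None],1)[0]
    return np.minimum(np.abs(gx*n[:,0]+gy*n[:,1]),60).mean()
tot={}
C=[]
for n in("top","scene"):
    c=pickle.load(open(n+'.pkl','rb'))
    g=cv2.cvtColor(c["image"],cv2.COLOR_RGB2GRAY).astype(np.float32)
    C.append((c,(cv2.Sobel(g,cv2.CV_32F,1,0)/4,cv2.Sobel(g,cv2.CV_32F,0,1)/4)))
for r in(.0275,.030,.032,.034,.036):
  for which in((0,),(1,),(0,1)):
    best=max(((sum(score(*[C[i][0]],x,y,r,.029,C[i][1]) for i in which),x,y) for x in np.arange(.512,.540,.001) for y in np.arange(.09,.13,.001)))
    print(r,which,[round(float(k),3) for k in best])
c=C[0][0]
a=[cv2.resize(C[0][0]["image"][185:235,205:275,::-1],(560,400),interpolation=cv2.INTER_CUBIC),cv2.resize(C[1][0]["image"][200:240,235:285,::-1],(500,400),interpolation=cv2.INTER_CUBIC)]
np.save('a0.npy',a[0]);np.save('a1.npy',a[1])
E
python3 fit.py
```

```text
0.0275 (0,) [36.285, 0.54, 0.103]
0.0275 (1,) [33.814, 0.537, 0.119]
0.0275 (0, 1) [61.697, 0.54, 0.102]
0.03 (0,) [35.287, 0.537, 0.092]
0.03 (1,) [34.909, 0.534, 0.12]
0.03 (0, 1) [64.545, 0.538, 0.106]
0.032 (0,) [32.917, 0.512, 0.096]
0.032 (1,) [37.775, 0.54, 0.104]
0.032 (0, 1) [66.079, 0.539, 0.106]
0.034 (0,) [33.003, 0.536, 0.09]
0.034 (1,) [37.418, 0.529, 0.116]
0.034 (0, 1) [63.15, 0.54, 0.108]
0.036 (0,) [36.545, 0.529, 0.09]
0.036 (1,) [37.54, 0.528, 0.112]
0.036 (0, 1) [58.816, 0.532, 0.112]
```

```bash
python3 - <<'E'
from h import *
t=cv2.imread('pics/top0.png');c=pickle.load(open('top.pkl','rb'));s=pickle.load(open('scene.pkl','rb'))
def ov(img,c,l,tp,f,src):
    for k,(y) in enumerate((.104,.110,.116)):
        for th in np.linspace(0,6.28,40 if k==1 else 12):
            for r in((.0275,) if k==1 else ()):
                u=(pj(c,[.5247+r*np.cos(th),y+r*np.sin(th),.029])-[l,tp]+.5)*f
                cv2.circle(img,(int(u[0]),int(u[1])),1,(0,0,255),-1)
        u=(pj(c,[.5247,y,.029])-[l,tp]+.5)*f;cv2.circle(img,(int(u[0]),int(u[1])),2,(255,0,0),-1)
# top from first picture: crop in 512-space [205:275]x[185:235]
img=cv2.resize(t,(512*8,384*8),interpolation=cv2.INTER_CUBIC)[185*8:235*8,212*8:262*8].copy()
ov(img,c,212,185,8,0)
im2=cv2.resize(s["image"][205:240,240:280,::-1],(400,350),interpolation=cv2.INTER_CUBIC);ov(im2,s,240,205,10,0)
o=np.zeros((400,800,3),np.uint8);o[:,:400]=img;o[:350,400:]=im2;cv2.imwrite('pics/fit.png',o)
E
```

```text
(no output)
```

View pics/fit.png

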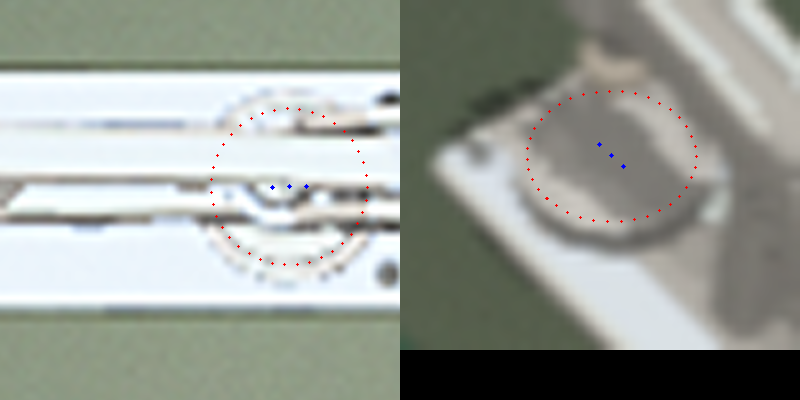

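The overlay fits the recess at about (0.525, 0.110). In the left panel the red circle matches the inner arc, and the centre is at (290,187). I'll carry the holder level to the robot side of the press.

Call:
{"op": "drive_tool", "data": {
  "increments": [
    [[-12,4,0],[0,0,0],0.0],
    [[-22,10,0],[0,0,0],0.0],
    [[-24,20,0],[0,0,0],0.0],
    [[-24,26,0],[0,0,0],0.0],
    [[-24,28,0],[0,0,0],0.0],
    [[-22,28,0],[0,0,0],0.0],
    [[-16,30,0],[0,0,0],0.0],
    [[-10,32,0],[0,0,0],0.0]
  ]
}}

```text
clock: 11.67
eef_pos: [0.3595, -0.0331, 0.1309]
tool_rot: [-0.026, 1.0, 0.0, -0.002]
ft_force: [0.7, 0.4, -0.7]
grip_width: 0.0141
grasp_force: 61.6
```

Call:
{"op": "drive_tool", "data": {
  "increments": [
    [[-4,34,0],[0,0,0],0.0],
    [[0,34,-5],[0,0,0],0.0],
    [[0,32,-10],[0,0,0],0.0],
    [[0,24,-18],[0,0,0],0.0],
    [[0,12,-25],[0,0,0],0.0],
    [[0,5,-25],[0,0,0],0.0],
    [[0,0,-20],[0,0,0],0.0],
    [[0,0,0],[0,0,0],0.0]
  ]
}}

```text
clock: 12.33
eef_pos: [0.3542, 0.1062, 0.0252]
tool_rot: [-0.027, 1.0, -0.001, -0.005]
ft_force: [-0.3, 0.2, -0.8]
grip_width: 0.0143
grasp_force: 61.6
```

Call:
{"op": "drive_tool", "data": {
  "increments": [
    [[0,0,-5],[0,0,0],0.0],
    [[0,0,0],[0,0,0],0.0],
    [[0,0,0],[0,0,0],0.0]
  ]
}}

```text
clock: 12.58
eef_pos: [0.3595, 0.1069, 0.0247]
tool_rot: [-0.026, 1.0, 0.0, 0.001]
ft_force: [0.7, 0.1, -1.3]
grip_width: 0.0143
grasp_force: 61.6
```

Call:
{"op": "drive_tool", "data": {
  "increments": [
    [[0,-0.5,-4],[0,0,0],0.0],
    [[0,0,-4],[0,0,0],0.0],
    [[0,0,0],[0,0,0],0.0],
    [[0,0,0],[0,0,0],0.0]
  ]
}}

```text
clock: 12.92
eef_pos: [0.3587, 0.1063, 0.0161]
tool_rot: [-0.026, 1.0, 0.0, -0.0]
ft_force: [0.6, 0.2, -1.3]
grip_width: 0.0142
grasp_force: 61.6
```

```bash
python3 - <<'E'
from workcell import *
from h import *
o=get_obs();p=o["eef_pos"];print(p,o["tool_rot"].round(4))
d=p+[.0763,.0041,.0225];print('expected disc',d)
for n in("scene","top"):
    c=camera(n);pickle.dump(c,open(n+'.pkl','wb'))
    s=silhouettes("case_holder",c)
    if not s: print(n,'none');continue
    m=s[0]["region"]
    v,u=np.nonzero(m)
    th=np.linspace(0,6.28,60)
    B=np.array([pj(c,d+[.024*np.cos(t),.024*np.sin(t),z]) for t in th for z in(0,.01)]+[pj(c,d+[.0185*np.cos(t),.0185*np.sin(t),.02]) for t in th])
    print(n,round(s[0]["conf"],2),s[0]["bbox"],'pred disc bbox',B.min(0).round(1),B.max(0).round(1))
    g=cv2.cvtColor(c["image"],cv2.COLOR_RGB2GRAY)
    a=pj(c,d+[0,0,.022]).astype(int);print(a);print(g[a[1]-11:a[1]+12,a[0]-13:a[0]+14] if n=="top" else '')
E
```

```text
[0.3587338  0.10633461 0.01606692] [-0.0264  0.9997  0.     -0.    ]
expected disc [0.4350338  0.11043461 0.03856692]
scene 0.67 [162.7, 132.1, 234.2, 185.1] pred disc bbox [273.9 196.7] [288.4 210.3]
[281 200]

top 0.74 [239.7, 232.2, 252.9, 256.3] pred disc bbox [239.5 231.3] [257.  248.8]
[248 240]
[[146 145 147 149 147 146 146 149 148 146 149 147 147 150 148 146 149 148
  147 146 143 147 149 145 147 147 147]
 [146 147 144 145 146 149 144 149 148 149 147 153 155 158 156 154 152 151
  151 151 148 145 146 149 147 147 146]
 [146 144 145 148 143 145 148 147 147 143 148 107  87  89  81  80  88  91
   99 149 154 151 147 145 147 146 145]
 [146 145 145 146 149 146 147 149 148 191 143  73  48  49  46  42 248 115
   40  99  99 143 148 148 149 147 146]
 [148 143 142 149 144 147 150 129  95 212 189  64  81 146 129  72 172  79
   54  47  61 146 154 147 146 148 146]
 [145 147 147 146 147 151 156 100  54 103 234 239 244 248 231 238 244 106
   56  60  45  94 146 151 149 144 146]
 [147 147 146 146 148 154 118  68  53 222 205 225 229 226 217 229 218 205
  128  72  59  50  90 147 148 146 144]
 [144 
[... 1102 characters left out ...]
 151 152 155 158 110]
 [147 142 146 146 146 149 154 132  67  51 160 171 185 194 176 149 153 246
  113  30 128 159 158 157 114 104  76]
 [143 144 145 146 147 146 145 152 134  82 184 142 120 132 169 180  66 239
  118 109 110 103 100 106  75  69  74]
 [142 145 146 146 143 146 145 146 151 135 154 116 142 234 248 253 107 119
   72  93  77  70  65  73  73  74  75]
 [145 146 146 144 145 145 148 148 154 157 149  79 154 253 254 255 149  62
   66  70  72  74  74  79  73  74  73]
 [145 146 145 145 145 146 148 157 110 100 104  63 162 202 203 216 118  72
   74  75  73  79  76  79  76  77  77]
 [147 148 144 144 144 152 154 109  71  65  70  63 111 154 162 168 100  73
   74  77  74  78  72  79  77  75  80]]
```

The disc is where I expected, to within about 1.5 mm. I'll slide it under the die, shift (+89, +1).

Call:
{"op": "drive_tool", "data": {
  "increments": [
    [[8,0.5,0],[0,0,0],0.0],
    [[15,0.5,0],[0,0,0],0.0],
    [[18,0,0],[0,0,0],0.0],
    [[18,0,0],[0,0,0],0.0],
    [[15,0,0],[0,0,0],0.0],
    [[10,0,0],[0,0,0],0.0],
    [[5,0,0],[0,0,0],0.0],
    [[0,0,0],[0,0,0],0.0]
  ]
}}

```text
clock: 13.78
eef_pos: [0.449, 0.1075, 0.0159]
tool_rot: [-0.026, 1.0, 0.0, 0.0]
ft_force: [0.4, -0.3, -1.8]
grip_width: 0.0139
grasp_force: 61.6
```

Call:
{"op": "drive_tool", "data": {
  "increments": [
    [[0,0,0],[0,0,0],0.0],
    [[0,0,-3],[0,0,0],0.0],
    [[0,0,-2],[0,0,0],0.0],
    [[0,0,0],[0,0,0],0.0],
    [[0,0,0],[0,0,0],0.0]
  ]
}}

```text
clock: 14.2
eef_pos: [0.447, 0.1074, 0.0108]
tool_rot: [-0.027, 1.0, -0.0, -0.0]
ft_force: [0.8, 0.0, -0.8]
grip_width: 0.0139
grasp_force: 61.6
```

Call:
{"op": "drive_tool", "data": {
  "increments": [
    [[0,0,-2],[0,0,0],0.0],
    [[0,0,-2],[0,0,0],0.0],
    [[0,0,0],[0,0,0],0.0],
    [[0,0,0],[0,0,0],0.0]
  ]
}}

```text
clock: 14.53
eef_pos: [0.4476, 0.1075, 0.0068]
tool_rot: [-0.027, 1.0, -0.0, -0.0]
ft_force: [-0.2, -0.1, -1.2]
grip_width: 0.0141
grasp_force: 61.6
```

Call:
{"op": "drive_tool", "data": {
  "increments": [
    [[0,0,-1.5],[0,0,0],0.0],
    [[0,0,0],[0,0,0],0.0],
    [[0,0,0],[0,0,0],0.0]
  ]
}}

```text
clock: 14.78
eef_pos: [0.4477, 0.1075, 0.0054]
tool_rot: [-0.027, 1.0, -0.0, -0.0]
ft_force: [0.5, 0.4, -2.4]
grip_width: 0.0142
grasp_force: 61.6
```

Call:
{"op": "drive_tool", "data": {
  "increments": [
    [[0,0,-1.5],[0,0,0],0.0],
    [[0,0,0],[0,0,0],0.0],
    [[0,0,0],[0,0,0],0.0]
  ]
}}

```text
clock: 15.03
eef_pos: [0.448, 0.1075, 0.004]
tool_rot: [-0.027, 1.0, 0.0, 0.0]
ft_force: [-0.2, -0.5, -1.2]
grip_width: 0.0136
grasp_force: 61.6
```

Call:
{"op": "drive_tool", "data": {
  "increments": [
    [[0,0,-1],[0,0,0],0.0],
    [[0,0,0],[0,0,0],0.0],
    [[0,0,0],[0,0,0],0.0]
  ]
}}

```text
clock: 15.28
eef_pos: [0.4479, 0.1075, 0.0034]
tool_rot: [-0.027, 1.0, 0.0, 0.0]
ft_force: [-1.1, 0.1, 3.1]
grip_width: 0.0142
grasp_force: 62.2
```

Contact came at exactly the expected floor height. I'll release.

Call:
{"op": "drive_tool", "data": {
  "increments": [
    [[0,0,0],[0,0,0],0.15],
    [[0,0,0],[0,0,0],0.3],
    [[0,0,0],[0,0,0],0.5],
    [[0,0,0],[0,0,0],0.5],
    [[0,0,0],[0,0,0],0.5]
  ]
}}

```text
clock: 15.7
eef_pos: [0.4478, 0.1075, 0.0029]
tool_rot: [-0.027, 1.0, -0.0, -0.0]
ft_force: [-0.9, 0.6, -0.7]
grip_width: 0.0428
grasp_force: 0.0
```

Call:
{"op": "drive_tool", "data": {
  "increments": [
    [[0,0,10],[0,0,0],0.5],
    [[0,0,15],[0,0,0],0.5],
    [[0,0,30],[0,0,0],0.5],
    [[-10,0,35],[0,0,0],0.5],
    [[-30,0,25],[0,0,0],0.5],
    [[-30,0,25],[0,0,0],0.3],
    [[-10,0,40],[0,0,0],0.0],
    [[0,0,0],[0,0,0],0.0]
  ]
}}

```text
clock: 16.37
eef_pos: [0.3685, 0.1082, 0.1889]
tool_rot: [-0.027, 1.0, 0.001, 0.004]
ft_force: [1.2, 1.1, 0.6]
grip_width: 0.0068
grasp_force: 0.0
```

```bash
python3 - <<'E'
from workcell import *
from h import *
o=get_obs();print(o["eef_pos"],o["ft_force"])
for n in("scene","top"):
    c=camera(n);pickle.dump(c,open(n+'.pkl','wb'))
    d=np.array([.525,.110,.026]);th=np.linspace(0,6.28,60)
    H=[pj(c,d+[-x,-.05*x+yy,.021]) for x in(.036,.1) for yy in(-.008,.008)]
    B=np.array([pj(c,d+[.024*np.cos(t),.024*np.sin(t),z]) for t in th for z in(0,.01)]+H)
    print(n,'pred',B.min(0).round(1),B.max(0).round(1))
    for s in silhouettes("case_holder",c)[:2]:print(round(s["conf"],2),s["bbox"])
    im=c["image"].astype(int);m=(im[:,:,0]-im[:,:,2]>70)&(im[:,:,1]<150);w=np.zeros_like(m);a=B.min(0).astype(int)-6;b=B.max(0).astype(int)+6
    w[a[1]:b[1],a[0]:b[0]]=1;v,u=np.nonzero(m&w);print('orange',len(u),u.min() if len(u) else 0,u.max() if len(u) else 0,v.min() if len(u) else 0,v.max() if len(u) else 0)
    if len(u)>20:
        pts=np.array([bp(c,a,b,.047)[:2] for a,b in zip(u,v)]);l=cv2.fitLine(pts.astype(np.float32),cv2.DIST_HUBER,0,0,0).ravel();print(pts.mean(0),l,'disc est',pts.mean(0)+.068*l[:2]*np.sign(l[0]))
E
```

```text
[0.36849404 0.10820061 0.18889479] [1.16901472 1.10839139 0.5953625 ]
scene pred [253.2 199.5] [283.9 226.5]
0.63 [255.7, 199.6, 284.1, 227.4]
orange 28 276 284 201 206
[0.4380393  0.10934291] [0.99362165 0.11276514 0.43790686 0.10928252] disc est [0.50560557 0.11701094]
top pred [239.  199.1] [256.2 243.7]
0.69 [244.2, 212.8, 253.3, 240.7]
orange 51 246 255 209 243
[0.45907434 0.10792061] [ 0.99527764 -0.0970693   0.45204455  0.10899948] disc est [0.52675323 0.10131989]
```

The holder silhouette matches the seated prediction in the scene view. Next I'll go to a point above the lever grip with the fingers shut.

Call:
{"op": "drive_tool", "data": {
  "increments": [
    [[0,22,14],[0,0,0],0.0],
    [[0,24,15],[0,0,0],0.0],
    [[0,24,15],[0,0,0],0.0],
    [[0,24,15],[0,0,0],0.0],
    [[0,24,15],[0,0,0],0.0],
    [[0,24,15],[0,0,0],0.0],
    [[0,24,15],[0,0,0],0.0],
    [[0,12,8],[0,0,0],0.0]
  ]
}}

```text
clock: 17.23
eef_pos: [0.3681, 0.288, 0.2944]
tool_rot: [-0.027, 1.0, -0.0, -0.001]
ft_force: [1.4, -0.6, 0.6]
grip_width: -0.0
grasp_force: 0.0
```

Call:
{"op": "drive_tool", "data": {
  "increments": [
    [[22,0,0],[0,0,0],0.0],
    [[28,0,0],[0,0,0],0.0],
    [[28,0,0],[0,0,0],0.0],
    [[28,0,0],[0,0,0],0.0],
    [[28,0,0],[0,0,0],0.0],
    [[20,0,0],[0,0,0],0.0],
    [[8,0,0],[0,0,0],0.0],
    [[0,0,0],[0,0,0],0.0]
  ]
}}

```text
clock: 17.9
eef_pos: [0.5316, 0.2848, 0.2909]
tool_rot: [-0.026, 1.0, -0.001, -0.002]
ft_force: [-1.4, -0.7, 0.1]
grip_width: -0.0
grasp_force: 0.0
```

Call:
{"op": "drive_tool", "data": {
  "increments": [
    [[0,0,0],[0,0,0],0.0],
    [[0,0,-10],[0,0,0],0.0],
    [[0,0,-6],[0,0,0],0.0],
    [[0,0,0],[0,0,0],0.0]
  ]
}}

```text
clock: 18.23
eef_pos: [0.5283, 0.2852, 0.2771]
tool_rot: [-0.027, 1.0, -0.001, -0.002]
ft_force: [-0.2, 0.2, -1.5]
grip_width: -0.0001
grasp_force: 0.0
```

Call:
{"op": "drive_tool", "data": {
  "increments": [
    [[1,0,-8],[0,0,0],0.0],
    [[0,0,-8],[0,0,0],0.0],
    [[0,0,-6],[0,0,0],0.0],
    [[0,0,0],[0,0,0],0.0],
    [[0,0,0],[0,0,0],0.0]
  ]
}}

```text
clock: 18.65
eef_pos: [0.5305, 0.2849, 0.2572]
tool_rot: [-0.027, 1.0, -0.001, -0.0]
ft_force: [-1.1, -2.6, 3.3]
grip_width: -0.0003
grasp_force: 1.7
```

Call:
{"op": "drive_tool", "data": {
  "increments": [
    [[0,1,-8],[0,0,0],0.0],
    [[0,2,-10],[0,0,0],0.0],
    [[0,2,-10],[0,0,0],0.0],
    [[0,2,-10],[0,0,0],0.0],
    [[0,0,0],[0,0,0],0.0]
  ]
}}

```text
clock: 19.07
eef_pos: [0.531, 0.2933, 0.2183]
tool_rot: [-0.027, 1.0, 0.001, 0.0]
ft_force: [1.2, 1.6, 4.8]
grip_width: 0.0002
grasp_force: 2.2
```

Call:
{"op": "drive_tool", "data": {
  "increments": [
    [[0,3,-14],[0,0,0],0.0],
    [[0,3,-14],[0,0,0],0.0],
    [[0,3,-14],[0,0,0],0.0],
    [[0,3,-14],[0,0,0],0.0],
    [[0,2,-14],[0,0,0],0.0],
    [[0,1,-14],[0,0,0],0.0],
    [[0,0,-12],[0,0,0],0.0],
    [[0,0,0],[0,0,0],0.0]
  ]
}}

```text
clock: 19.73
eef_pos: [0.5316, 0.3058, 0.1225]
tool_rot: [-0.026, 1.0, -0.002, 0.001]
ft_force: [0.4, -4.1, 9.0]
grip_width: 0.0001
grasp_force: 4.1
```

Call:
{"op": "drive_tool", "data": {
  "increments": [
    [[0,0,-8],[0,0,0],0.0],
    [[0,0,-7],[0,0,0],0.0],
    [[0,0,-3],[0,0,0],0.0],
    [[0,0,0],[0,0,0],0.0],
    [[0,0,0],[0,0,0],0.0]
  ]
}}

```text
clock: 20.15
eef_pos: [0.5322, 0.3058, 0.1076]
tool_rot: [-0.026, 1.0, -0.001, 0.002]
ft_force: [-0.8, -5.8, 11.1]
grip_width: 0.0001
grasp_force: 4.8
```

Call:
{"op": "drive_tool", "data": {
  "increments": [
    [[0,0,-3],[0,0,0],0.0],
    [[0,0,-3],[0,0,0],0.0],
    [[0,0,-2],[0,0,0],0.0],
    [[0,0,0],[0,0,0],0.0],
    [[0,0,0],[0,0,0],0.0]
  ]
}}

```text
clock: 20.57
eef_pos: [0.5325, 0.3059, 0.1001]
tool_rot: [-0.026, 1.0, -0.001, 0.002]
ft_force: [-0.5, -6.4, 12.5]
grip_width: -0.0004
grasp_force: 5.2
```

Call:
{"op": "drive_tool", "data": {
  "increments": [
    [[0,0,-2],[0,0,0],0.0],
    [[0,0,-2],[0,0,0],0.0],
    [[0,0,0],[0,0,0],0.0],
    [[0,0,0],[0,0,0],0.0]
  ]
}}

```text
clock: 20.9
eef_pos: [0.5327, 0.3063, 0.0966]
tool_rot: [-0.026, 1.0, -0.001, 0.002]
ft_force: [0.4, -5.7, 13.2]
grip_width: 0.0
grasp_force: 5.6
```

Call:
{"op": "drive_tool", "data": {
  "increments": [
    [[0,0,-2],[0,0,0],0.0],
    [[0,0,-2],[0,0,0],0.0],
    [[0,0,0],[0,0,0],0.0],
    [[0,0,0],[0,0,0],0.0]
  ]
}}

```text
clock: 21.23
eef_pos: [0.5329, 0.3063, 0.0962]
tool_rot: [-0.026, 1.0, -0.0, 0.004]
ft_force: [-6.7, -8.8, 26.9]
grip_width: 0.0002
grasp_force: 12.7
```

Call:
{"op": "drive_tool", "data": {
  "increments": [
    [[0,0,-2],[0,0,0],0.0],
    [[0,0,-1],[0,0,0],0.0],
    [[0,0,0],[0,0,0],0.0],
    [[0,0,0],[0,0,0],0.0]
  ]
}}

```text
clock: 21.57
eef_pos: [0.5331, 0.3063, 0.0959]
tool_rot: [-0.026, 1.0, 0.0, 0.005]
ft_force: [-10.6, -11.2, 39.3]
grip_width: 0.0001
grasp_force: 18.1
```

The lever is at its hard stop. I'll ease the push a little, let it settle, check the drawer and hand in.

Call:
{"op": "drive_tool", "data": {
  "increments": [
    [[0,0,2],[0,0,0],0.0],
    [[0,0,0],[0,0,0],0.0],
    [[0,0,0],[0,0,0],0.0],
    [[0,0,0],[0,0,0],0.0],
    [[0,0,0],[0,0,0],0.0],
    [[0,0,0],[0,0,0],0.0]
  ]
}}

```text
clock: 22.07
eef_pos: [0.533, 0.3063, 0.0961]
tool_rot: [-0.026, 1.0, 0.0, 0.004]
ft_force: [-6.7, -8.3, 31.7]
grip_width: -0.0001
grasp_force: 14.5
```

```bash
python3 - <<'E'
from workcell import *
c=camera("scene")
for q in("case_holder","chest_drawer0_handle"):
    for s in silhouettes(q,c)[:1]:print(q,round(s["conf"],2),s["bbox"])
o=get_obs();print(o["eef_pos"],o["ft_force"],abs(o["joint_vel"]).max())
print(job_done())
E
```

```text
case_holder 0.5 [252.6, 202.5, 283.9, 226.5]
chest_drawer0_handle 0.71 [244.4, 174.0, 317.0, 261.4]
[0.53299572 0.30630691 0.09609423] [-6.91676547 -9.53500642 31.24884563] 0.001819274835791214
the job is handed in; nothing more can be done
None
```

I handed the job in at about 22 s with the drawer pulled to its stop, the watch seated and let go in the anvil recess, and the lever held against its hard stop with about 31 N. The hand-in returned no verdict, and neither the crystal and die force nor the drawer's final position could be checked directly.

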